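# Seal a pill case with a struck punch

## Task

Seat the blue pill case flat and square in the pocket of the sealing press, its yellow tongue in the slot towards the punch, and let go of it. Then take the mallet by its handle and knock the leaning, sprung, red-capped punch fully home with a brisk blow of the mallet's face, square to the punch, while the case stays seated. Put the mallet back on its rest as it was, head standing on the pad and handle in the fork, and leave the bottles, the carton and the stamp standing where they are.

Things in the scene. Friction and masses are not known exactly. Their poses are not given: they have to be found in the camera images.
- case: pill case to be sealed: blue box with white lid, 130 (x) by 58 (y) by 32 high, about 160 g, with a yellow tongue 24 wide and 14 high at its -x end, reaching x = -85 (bottom flush with the case). Origin: centre of the box's underside, z up. It starts flat on the table, turned by varying amounts
- case_tongue (a point): outer end of the case's yellow tongue, 7 above the case's underside; case axes
- pocket (a point): centre of the pocket floor on the press, 12 above the table; axes as press. Floor 134 (x) by 62 (y), 2 clear all round the case, walled by aluminium blocks 14 high, 12 thick: end stop at x = 67; two blocks at x = -67 with a 28 wide slot for the tongue; side blocks from |y| = 31, only at |x| = 35 to 65 (open for fingers between)
- press: grey sealing press, fixed; origin under the pocket centre at table height, x along the pocket, punch at the -x end, z up. Base plate 12 thick: x -95 to 90, |y| < 55, then a narrower foot, |y| < 30, to x = -185. The green punch guide (46 wide) stands on the foot at x = -112 to -165, up to 107 high
- punch_cap (a point): centre of the top face of the punch's red round cap (diameter 40, 12 thick), the face to strike; moves with the punch. z points out of the cap along the punch axis, which leans 35 degrees from vertical, away from the pocket (to the press's -x). At rest it is at x = -154, z = 129 in the press frame
- punch (a joint): travel of the punch along its axis in m: 0 sprung up at rest, 0.024 fully home against its stop. The spring needs about 3 N to start and 5 N at the bottom, plus damping (6 N per m/s), and brings the punch back up
- mallet: mallet, about 0.3 kg: black round head 70 long, with orange faces of diameter 48 at both ends; head axis is z, origin at the centre of the lower face. Light wooden handle along -x from x = -22 to -147, rectangular, 22 wide (y), 30 high (z 20 to 50). It starts standing on its lower face on the rest, handle level
- mallet_head (a point): middle of the mallet's head (x 0, y 0, z 35 of the mallet); mallet axes
- mallet_grip (a point): a good place to grip the handle, near the head (x -42, y 0, z 35 of the mallet); mallet axes
- mallet_end (a point): butt end of the handle (x -147, y 0, z 35 of the mallet); mallet axes
- rest_seat (a point): centre of the round black pad, 10 above the table, on the grey mallet rest (fixed) where the head's lower face stands. Rest axes: x from fork to pad, z up. Rest plate 220 (x -180 to 40) by 70, 10 thick; the fork is at x = -115 to -135, its saddle 19 above this point and prongs to 45, with a gap of 32 in y for the handle
- amber1: one of three amber medicine bottles with white cap, diameter 56, 115 high; origin at the centre of its underside; bystander
- amber2: one of three amber medicine bottles with white cap, diameter 56, 115 high; origin at the centre of its underside; bystander
- amber3: one of three amber medicine bottles with white cap, diameter 56, 115 high; origin at the centre of its underside; bystander
- tall: tall clear bottle with blue cap, diameter 64, 190 high; origin at the centre of its underside; bystander
- drops: white dropper bottle, diameter 48, 85 high; origin at the centre of its underside; bystander
- carton: red and white medicine carton, 50 (x) by 90 (y) by 70 high; origin at the centre of its underside; bystander
- stamp: blue self-inking stamp with black grip, 70 (x) by 45 (y) by 80 high; origin at the centre of its underside; bystander
Mind the look-alikes: they are no part of the job. Leave any green look-alike of the part that bears rest_seat alone. Leave any turquoise look-alike of the case alone.

How it is judged (in metres and radians):
On the way, in this order (a step that is already met when the one before it is completed fails the run):
1. the case lies seated flat and square in the pocket, tongue towards the punch, and released (x of case in the frame of pocket between -0.004 and 0.004 m and y of case in the frame of pocket between -0.004 and 0.004 m and z of case in the frame of pocket below 0.003 m and angle between the x axis of case and the x axis of pocket, either way round below 0.07 rad and angle between case's own z axis and vertical below 0.05 rad and x of case_tongue in the frame of pocket below -0.05 m and contact force between the fingers and case below 0.1 N), for 0.2 s.
2. the mallet's face, square on the cap (within 12 degrees), drives the punch down briskly (over 0.05 m/s), the case being seated (x of case in the frame of pocket between -0.004 and 0.004 m and y of case in the frame of pocket between -0.004 and 0.004 m and z of case in the frame of pocket below 0.003 m and angle between the x axis of case and the x axis of pocket, either way round below 0.07 rad and angle between case's own z axis and vertical below 0.05 rad and x of case_tongue in the frame of pocket below -0.05 m and angle between the z axis of mallet and the z axis of punch_cap, either way round below 0.21 rad and distance between mallet_head and punch_cap below 0.042 m and contact force between mallet and punch above 1 N and value of joint punch between 0.002 and 0.0195 m and velocity of joint punch above 0.05 m/s).
3. the mallet's face has driven the punch home (20 of its 24 mm or more), the case being seated (x of case in the frame of pocket between -0.004 and 0.004 m and y of case in the frame of pocket between -0.004 and 0.004 m and z of case in the frame of pocket below 0.003 m and angle between the x axis of case and the x axis of pocket, either way round below 0.07 rad and angle between case's own z axis and vertical below 0.05 rad and x of case_tongue in the frame of pocket below -0.05 m and angle between the z axis of mallet and the z axis of punch_cap, either way round below 0.21 rad and distance between mallet_head and punch_cap below 0.042 m and contact force between mallet and punch above 1 N and value of joint punch above 0.02 m).
At the end, for the whole second after the job is handed in: Case released in the pocket, tongue to punch: 4 mm of centre, 3 mm of floor, 4 deg square, 3 deg level. Punch up again (3 mm). Mallet at rest upright (5 deg) on its rest: head 18 mm of pad centre, under 6 mm above it, handle end within 22 mm sideways of the fork line (x of case in the frame of pocket between -0.004 and 0.004 m and y of case in the frame of pocket between -0.004 and 0.004 m and z of case in the frame of pocket below 0.003 m and angle between the x axis of case and the x axis of pocket, either way round below 0.07 rad and angle between case's own z axis and vertical below 0.05 rad and x of case_tongue in the frame of pocket below -0.05 m and value of joint punch below 0.003 m and horizontal distance between mallet and rest_seat below 0.018 m and z of mallet in the frame of rest_seat below 0.006 m and angle between mallet's own z axis and vertical below 0.1 rad and y of mallet_end in the frame of rest_seat between -0.022 and 0.022 m and x of mallet_end in the frame of rest_seat below -0.1 m and linear speed of each of mallet, case below 0.02 m/s); the robot touches nothing.
It fails at once if a bottle, the carton or the stamp is moved by more than 25 mm (distance of any of amber1, amber2, amber3, tall, drops, carton, stamp from where it was at the start of the episode above 0.025 m).
It fails at once if a bottle, the carton or the stamp is tipped over (angle between any of amber1, amber2, amber3, tall, drops, carton, stamp's own z axis and vertical above 0.5 rad).
It also fails if it takes over 72 s, if anything falls off the work surface, if the arm or the gripper's body presses on something with over 40 N, if the wrist force passes 120 N, or if a joint passes its speed limit or range.

## Robot

A 6-joint arm with a two-finger parallel gripper is mounted at the origin on the work surface. World frame = base frame: x ahead of the robot, y to its left, z up, the work surface at z = 0. Lengths are in mm, angles in rad, forces in N, time in s.
With the tool pointing down it reaches from about 350 to 875 mm from the base axis. Payload 4.2 kg.
Tool frame: the origin (TCP) lies on the mounting face of the last link; the fingertips stand 173 mm ahead of it and the grasp point (between the pads) lies grip_point_offset ahead of it (grip_point_offset is the distance from the TCP to the grasp point, in mm); z points along the fingers, y is the line along which they close (so a half turn about z gives the same grasp; the last joint's range is limited). The gripper opens to 85 mm and grips with 20 to 120 N. Pads are 22 mm wide; open, the fingers measure 114 mm over their backs; the gripper's body (76 mm by 85 mm) begins 54 mm behind the grasp point. The pads swing forward as they close: fully open they stand 13 mm farther back than shut.
Start: joints at [-0.857, 0.385, 0.008, 0, -1.194, -0.259], TCP at [274.564, -561.44, 404.712] pointing down, gripper open.
Joint ranges: [-3.14, 3.14], [-1.21, 2.06], [-1.07, 1.41], [-3.16, 2.05], [-2.99, -0.16], [-3.1, 3.1]. Speed limits (rad/s): [2.79, 2.79, 3.14, 3.14, 3.14, 3.14].

## Interface

Orientations are given as a unit quaternion [x, y, z, w].
In Python, from bench import read_state, get_image, job_done, recognise, place_of, grip_point_offset gives the robot as it stands. The module is installed in compiled form; this text tells all that it offers.
- The arm moves only by the tool carry_out, never from a script. Its arguments are lists of equal length, an entry for each row: "slide": the shift along the tool's x, y, z in m, a list of three; "roll": the turn about the tool's z in degrees; "claw": the finger opening in m, from 0 to 0.0854. A call has 1 to 8 rows; each row is the pose to reach, as a shift and turn from the pose commanded when the call began, along the tool's axes at that moment; what a row does not reach only later rows make up. A row lasts 1/8 s, in which the tool goes at most 62.5 mm and 10.7 degrees, less where a joint would pass 70% of its speed; a pose out of reach is approached as far as the arm can. A call with a gripper value outside its range is refused whole. The fingers move at their own pace and stop on an object; the grip force is fixed at half the most. Time passes only in rows, so rows that repeat a pose let the fingers close. It gives the time, the measured TCP pose, the force, the opening and the grip force at its end, in the units of the state.
- read_state(): the state, without advancing time (a new reading comes with each control period).
- get_image(name): name is "scene" or "top" or "wrist"; returns a dict with "img" (420x560x3 uint8, red, green, blue), "z_map" (420x560 float32, mm along the optical axis (not along the pixel's ray), 0 where there is no reading), "mtx" (3x3 intrinsics, pixels), "world_from_camera" (4x4, takes a point from camera to world coordinates); the wrist camera has in their place "T_tool_cam" (4x4, takes a point from camera to tool coordinates, whose origin is the TCP and whose axes are the flange's). Camera axes: x right, y up, looking along -z (the intrinsics and any distortion apply to the point x, -y, -z); pixel columns grow to the right and rows downward; lengths in mm; the calibration is good to about 2 mm. A picture is of the moment at which its call begins: read the wrist's pose just before it.
- job_done(): hands the job in; it is judged then, once.
Trained networks look in a picture, given as the dict that the camera call returned (one of the last four; its "shot" number tells which), for a name from the list of things; names that differ only in an ending like _2 or _b are one class to them, and where a whole thing is asked for, a point or a joint stands for the part that bears it (a point fixed in the world has none). Each returns a list of dicts, best first, with "conf" (0 to 1); they miss things now and then, are a little off and sometimes report something else, mostly with a low value. They report only what shows in the picture. A call takes as long as a camera call. They do not tell look-alikes from the thing itself.
- recognise(picture, thing): "at" ([column, row] in pixels, amid what is visible of it).
- place_of(picture, thing): "at" ([column, row] in pixels: a listed point, or the origin of a listed thing).
The state is a dict: "clock": time; "joints": joint angles; "joint_vel": joint speeds; "joint_efforts": joint torques, N m; "position": TCP position; "ee_rot": TCP orientation; "contact_force": force on the tool from outside, world axes, zero at the start; "wrist_torque": the same for the moment, N m; "gripper_width": finger opening in mm; "grasp_force": force on a finger pad.
Only numpy, scipy, OpenCV 4.12 (cv2) and the standard library are available. Lean on these libraries where they do the work, as an engineer would, in place of code of your own. Each camera call takes 0.05 s, during which the arm holds its last target. There are 200 camera calls.

## Working session

There is one attempt and no reset: what is moved stays moved. The work goes in short steps, Python scripts to look and compute and a tool call to move; the robot and the scene stay as the last step left them, time stands still between calls to the robot, and variables do not carry over. Pictures are saved under pics/ and viewed, at most 10 in all, crops included, and the job is handed in when it is done.

Besides the shell and the picture viewer there is one more tool, called after "Request:" by a JSON object that holds its "name" and its "arguments", one argument or row to a line. carry_out: Moves the arm, as the interface text tells. Its arguments: {"type":"object","properties":{"slide":{"type":"array"},"roll":{"type":"array"},"claw":{"type":"array"}},"required":["slide","roll","claw"]}

```bash
mkdir -p pics; cat > h.py <<'E'
import numpy as np, cv2
from scipy.spatial.transform import Rotation as R
from bench import *
def T_of(s):
    T=np.eye(4);T[:3,:3]=R.from_quat(s["ee_rot"]).as_matrix();T[:3,3]=s["position"];return T
def shot(name):
    s=read_state();p=get_image(name)
    p["W"]=p["world_from_camera"] if name!="wrist" else T_of(s)@p["T_tool_cam"]
    return p
def ray(p,uv):
    K=np.array(p["mtx"]);d=np.linalg.inv(K)@[uv[0],uv[1],1]
    W=np.array(p["W"]);return W[:3,3],W[:3,:3]@[d[0],-d[1],-d[2]]
def onz(p,uv,z):
    o,d=ray(p,uv);return o+d*(z-o[2])/d[2]
def dep(p,uv):
    u,v=int(round(uv[0])),int(round(uv[1]));z=p["z_map"][max(v-2,0):v+3,max(u-2,0):u+3];z=z[z>0]
    if len(z)==0:return np.full(3,np.nan)
    o,d=ray(p,uv);return o+d*np.median(z)
def tri(pairs):
    A=np.zeros((3,3));b=np.zeros(3)
    for p,uv in pairs:
        o,d=ray(p,uv);d=d/np.linalg.norm(d);M=np.eye(3)-np.outer(d,d);A+=M;b+=M@o
    x=np.linalg.solve(A,b)
    return x,[float(np.linalg.norm(np.cross(x-ray(p,uv)[0],ray(p,uv)[1]/np.linalg.norm(ray(p,uv)[1])))) for p,uv in pairs]
def save(p,f):cv2.imwrite("pics/"+f,cv2.cvtColor(p["img"],cv2.COLOR_RGB2BGR))
E
python3 - <<'E'
from h import *
np.set_printoptions(precision=1,suppress=True)
s=read_state();print(s,grip_point_offset)
P={n:shot(n) for n in("top","scene")}
for n in P:
    save(P[n],n+"0.png");print(n,P[n]["W"])
for t in["case","case_tongue","pocket","press","punch_cap","mallet","mallet_head","mallet_grip","mallet_end","rest_seat","amber1","tall","drops","carton","stamp"]:
    for n in P:
        for r in place_of(P[n],t)[:3]:
            print(t,n,round(r["conf"],2),np.round(r["at"]),dep(P[n],r["at"]))
E
```

```text
{'clock': 0.0, 'joints': array([-0.9,  0.4,  0. , -0. , -1.2, -0.3]), 'joint_vel': array([ 0.,  0., -0., -0., -0., -0.]), 'joint_efforts': array([ -0. , -39.2,  18.8,   4.2,  -0. ,  -0. ]), 'position': array([ 274.5, -561.3,  403.6]), 'ee_rot': array([-0.2,  1. ,  0. , -0. ]), 'contact_force': array([ 0. , -0.5,  0.1]), 'wrist_torque': array([-0., -0.,  0.]), 'grasp_force': 0.0, 'gripper_width': 85.44806661306816} 154.70000000000002
top [[   0.     1.    -0.   454. ]
 [  -1.     0.    -0.    55.6]
 [  -0.     0.     1.  1781.2]
 [   0.     0.     0.     1. ]]
scene [[  -0.2   -0.8    0.5 1228.6]
 [   1.    -0.1    0.1  185.4]
 [  -0.     0.5    0.8 1268.6]
 [   0.     0.     0.     1. ]]
case top 0.95 [396. 296.] [ 281.3 -361.6   32. ]
case top 0.88 [383. 241.] [ 464.3 -317.9   32.6]
case scene 0.94 [156. 146.] [ 313.2 -366.    29.8]
case scene 0.57 [151. 194.] [ 491.2 -328.7   30. ]
case_tongue top 0.72 [382. 318.] [ 201.5 -322.9   -2.1]
case_tongue top 0.65 [374. 259.] [ 402.5 -293.3    9.5]
case_tongue scene 0.78 [176. 128.] [ 214.5 -331.2    9.5]
case_tongue scene 0.61 [175. 177.
[... 1441 characters left out ...]
.   64. ]
amber1 scene 0.75 [272. 190.] [442.1  30.7  55.8]
amber1 scene 0.69 [232. 183.] [435.  -92.7  57.3]
tall top 0.73 [269. 142.] [773.6  66.5 137.1]
tall scene 0.86 [270. 311.] [819.5  86.7  94.2]
tall scene 0.75 [174. 178.] [ 408.4 -286.2    9.1]
drops top 0.48 [317. 150.] [764.1 -93.6  56.9]
drops scene 0.83 [206. 298.] [793.4 -87.6  52.4]
drops scene 0.7 [380. 241.] [560.5 352.2  49.6]
drops scene 0.55 [168. 180.] [ 433.3 -293.4   30.7]
carton top 0.66 [374. 162.] [ 725.1 -279.5   68.5]
carton scene 0.59 [148. 271.] [ 749.8 -252.5   68. ]
carton scene 0.36 [240. 252.] [631.2 -33.7   9.9]
stamp top 0.87 [177. 171.] [684.3 373.5  71.7]
stamp scene 0.65 [389. 296.] [719.1 381.2  55.7]
```

```bash
python3 - <<'E'
import cv2
t=cv2.imread("pics/top0.png")[120:330,90:440];cv2.imwrite("pics/t1.png",cv2.resize(t,None,fx=2.28,fy=2.28,interpolation=cv2.INTER_CUBIC))
E
```

```text
(no output)
```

View pics/t1.png

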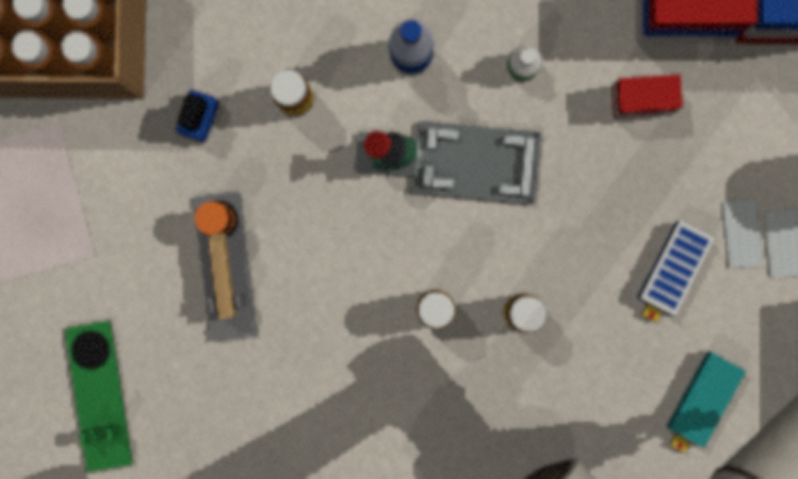

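View pics/scene0.png

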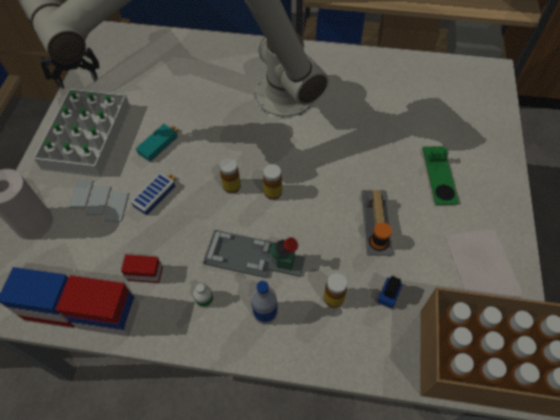

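```bash
cat >> h.py <<'E'
def go(xyz,yaw=None,s=None):
    """grip point target (mm), yaw deg of tool y axis (mod 180) -> slide (m), roll(deg) options"""
    s=s or read_state();T=T_of(s);tcp=np.array(xyz)+[0,0,grip_point_offset]
    d=T[:3,:3].T@(tcp-T[:3,3])/1000
    ya=np.degrees(np.arctan2(T[1,1],T[0,1]));out=[]
    if yaw is not None:
        r=(yaw-ya+90)%180-90;out=[round(-r,2),round(-r+180,2),round(-r-180,2)]
    return np.round(d,4),out,"yaw now %.1f j6 %.2f"%(ya,s["joints"][5])
E
python3 - <<'E'
from h import *
np.set_printoptions(precision=3,suppress=True)
s=read_state();T=T_of(s);print(T);print(get_image("wrist")["T_tool_cam"], s["joints"])
print(go([450,-300,250],61))
E
```

```text
[[  -0.898   -0.439   -0.     274.595]
 [  -0.439    0.898    0.    -561.442]
 [  -0.       0.      -1.     404.698]
 [   0.       0.       0.       1.   ]]
[[-0.     0.962  0.274 68.955]
 [ 1.     0.    -0.001  0.96 ]
 [-0.001  0.274 -0.962 31.315]
 [ 0.     0.     0.     1.   ]] [-0.857  0.385  0.008 -0.    -1.194 -0.259]
(array([-0.273,  0.158,  0.   ]), [np.float64(55.06), np.float64(235.06), np.float64(-124.94)], 'yaw now 116.1 j6 -0.26')
```

Request:
{"name": "carry_out", "arguments": {
  "slide": [
    [-0.273,0.158,0],
    [-0.273,0.158,0],
    [-0.273,0.158,0],
    [-0.273,0.158,0],
    [-0.273,0.158,0],
    [-0.273,0.158,0],
    [-0.273,0.158,0],
    [-0.273,0.158,0]
  ],
  "roll": [-125,-125,-125,-125,-125,-125,-125,-125],
  "claw": [0.085,0.085,0.085,0.085,0.085,0.085,0.085,0.085]
}}

```text
clock: 2.65
position: [450.6, -299.2, 404.9]
ee_rot: [0.831, -0.556, 0.0, -0.0]
contact_force: [0.0, -0.7, 0.8]
gripper_width: 84.8
grasp_force: 0.0
```

```bash
python3 - <<'E'
from h import *
np.set_printoptions(precision=3,suppress=True)
s=read_state();print(s["clock"],s["position"],go([450,-300,250],61))
E
```

```text
2.65 [ 450.631 -299.16   404.853] (array([0.001, 0.001, 0.   ]), [np.float64(-38.59), np.float64(141.41), np.float64(-218.59)], 'yaw now -157.6 j6 0.68')
```

Request:
{"name": "carry_out", "arguments": {
  "slide": [
    [0,0,0],
    [0,0,0],
    [0,0,0],
    [0,0,0],
    [0,0,0]
  ],
  "roll": [-10,-20,-30,-38.6,-38.6],
  "claw": [0.085,0.085,0.085,0.085,0.085]
}}

```text
clock: 3.28
position: [450.4, -299.6, 404.8]
ee_rot: [0.967, -0.255, 0.0, 0.0]
contact_force: [0.3, 0.4, 0.8]
gripper_width: 84.9
grasp_force: 0.0
```

```bash
python3 - <<'E'
from h import *
np.set_printoptions(precision=1,suppress=True)
p=shot("wrist");save(p,"w1.png")
import pickle;pickle.dump({k:p[k] for k in("img","z_map","mtx","W")},open("w1.pkl","wb"))
print(read_state()["position"],p["W"])
for t in("case","case_tongue"):
    for r in place_of(p,t)[:3]:print(t,round(r["conf"],2),np.round(r["at"]),dep(p,r["at"]),onz(p,r["at"],0 if t=="case" else 7))
E
```

```text
[ 450.4 -299.6  404.8] [[  -0.5    0.8    0.2  510.8]
 [  -0.9   -0.5   -0.1 -332.7]
 [  -0.    -0.3    1.   373.5]
 [   0.     0.     0.     1. ]]
case 0.89 [300. 149.] [ 476.2 -333.4   32.8] [ 472.9 -333.5    0. ]
case 0.76 [399. 258.] [ 302.2 -375.6   32.5] [ 282.3 -379.7    0. ]
case_tongue 0.62 [301. 216.] [ 403.1 -296.6   14.1] [ 401.  -295.9    7. ]
```

View pics/w1.png

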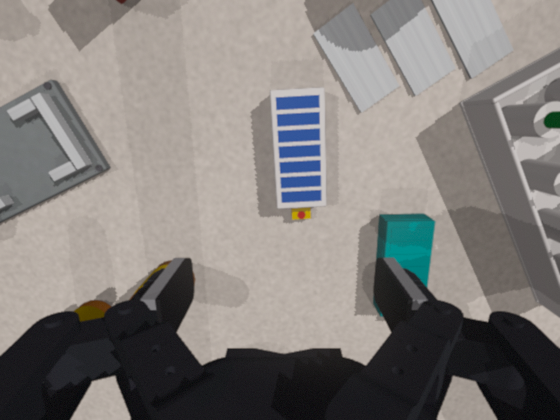

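```bash
cat >> h.py <<'E'
def cloud(p):
    z=p["z_map"];h,w=z.shape;u,v=np.meshgrid(np.arange(w),np.arange(h))
    d=np.linalg.inv(np.array(p["mtx"]))@np.stack([u.ravel(),v.ravel(),np.ones(u.size)])
    c=np.stack([d[0],-d[1],-d[2]])*z.ravel();W=np.array(p["W"])
    X=(W[:3,:3]@c).T+W[:3,3];X[z.ravel()==0]=np.nan;return X.reshape(h,w,3)
def rect(p,lo,hi,near,rad):
    X=cloud(p);m=(X[...,2]>lo)&(X[...,2]<hi)&(np.hypot(X[...,0]-near[0],X[...,1]-near[1])<rad)
    Q=X[m];return cv2.minAreaRect(Q[:,:2].astype(np.float32)),np.median(Q[:,2]),len(Q)
E
python3 - <<'E'
from h import *
np.set_printoptions(precision=2,suppress=True)
import pickle;p=pickle.load(open("w1.pkl","rb"))
print(rect(p,28,37,(474,-332),95))
X=cloud(p);print(np.nanmedian(X[380:0:-1][:100,200:260,2]))
print(rect(p,11,17,(403,-296),25))
# whitish/blue lid edge check
E
```

```text
(((474.8569641113281, -332.1441345214844), (58.046722412109375, 129.99671936035156), 63.646751403808594), np.float64(31.89100545503956), 6216)
0.009227342396997074
(((405.50335693359375, -297.61865234375), (23.40227508544922, 15.535916328430176), 65.86066436767578), np.float64(13.573097044830263), 227)
```

```bash
python3 - <<'E'
from h import *
print(go([474.9,-332.1,25],63.65))
E
```

```text
(array([0.0373, 0.0162, 0.2251]), [np.float64(-3.16), np.float64(176.84), np.float64(-183.16)], 'yaw now -119.5 j6 1.34')
```

Request:
{"name": "carry_out", "arguments": {
  "slide": [
    [0.0373,0.0162,0.05],
    [0.0373,0.0162,0.11],
    [0.0373,0.0162,0.16],
    [0.0373,0.0162,0.2],
    [0.0373,0.0162,0.2251],
    [0.0373,0.0162,0.2251],
    [0.0373,0.0162,0.2251]
  ],
  "roll": [-3.2,-3.2,-3.2,-3.2,-3.2,-3.2,-3.2],
  "claw": [0.085,0.085,0.085,0.085,0.085,0.085,0.085]
}}

```text
clock: 4.3
position: [475.6, -332.3, 180.7]
ee_rot: [0.974, -0.227, 0.001, 0.0]
contact_force: [0.1, -0.1, -1.0]
gripper_width: 84.9
grasp_force: 0.0
```

Request:
{"name": "carry_out", "arguments": {
  "slide": [
    [0,0,0],
    [0,0,0],
    [0,0,0],
    [0,0,0],
    [0,0,0],
    [0,0,0]
  ],
  "roll": [0,0,0,0,0,0],
  "claw": [0.05,0.05,0.05,0.05,0.05,0.05]
}}

```text
clock: 5.05
position: [475.5, -332.2, 181.4]
ee_rot: [0.974, -0.226, 0.002, 0.0]
contact_force: [-1.5, -0.1, 5.7]
gripper_width: 56.8
grasp_force: 66.5
```

```bash
python3 - <<'E'
from h import *
print(go([625,100,300],176))
E
```

```text
(array([-0.0557, -0.4538, -0.2734]), [np.float64(67.82), np.float64(247.82), np.float64(-112.18)], 'yaw now -116.2 j6 1.44')
```

Request:
{"name": "carry_out", "arguments": {
  "slide": [
    [0,0,-0.06],
    [0,0,-0.12],
    [-0.01,-0.06,-0.18],
    [-0.02,-0.12,-0.24],
    [-0.03,-0.18,-0.2734],
    [-0.04,-0.24,-0.2734],
    [-0.05,-0.3,-0.2734],
    [-0.0557,-0.36,-0.2734]
  ],
  "roll": [0,0,10,20,30,40,50,60],
  "claw": [0.05,0.05,0.05,0.05,0.05,0.05,0.05,0.05]
}}

```text
clock: 6.05
position: [568.5, -26.8, 451.3]
ee_rot: [0.73, -0.683, 0.0, -0.001]
contact_force: [1.6, 0.3, -2.2]
gripper_width: 57.1
grasp_force: 65.6
```

```bash
python3 - <<'E'
from h import *
print(go([625,100,300],176),read_state()["gripper_width"])
E
```

```text
(array([-0.1228, -0.0647, -0.0033]), [np.float64(7.78), np.float64(187.78), np.float64(-172.22)], 'yaw now -176.2 j6 -0.17') 57.08346131348334
```

Request:
{"name": "carry_out", "arguments": {
  "slide": [
    [-0.06,-0.03,0],
    [-0.1228,-0.0647,-0.003],
    [-0.1228,-0.0647,-0.003],
    [-0.1228,-0.0647,-0.003]
  ],
  "roll": [7.8,7.8,7.8,7.8],
  "claw": [0.05,0.05,0.05,0.05]
}}

```text
clock: 6.55
position: [624.5, 99.1, 452.6]
ee_rot: [-0.685, 0.729, 0.0, -0.001]
contact_force: [-0.8, -0.9, -1.4]
gripper_width: 56.8
grasp_force: 65.7
```

```bash
python3 - <<'E'
from h import *
import pickle
np.set_printoptions(precision=1,suppress=True)
p=shot("wrist");save(p,"w2.png")
pickle.dump({k:p[k] for k in("img","z_map","mtx","W")},open("w2.pkl","wb"))
print(read_state()["position"])
for t in("pocket","punch_cap"):
    for r in place_of(p,t)[:3]:print(t,round(r["conf"],2),np.round(r["at"]),dep(p,r["at"]),onz(p,r["at"],12))
E
```

```text
[624.2  98.1 453. ]
pocket 0.75 [148.  16.] [759.3 -87.7  45.3] [771.6 -98.2  12. ]
pocket 0.6 [269.  63.] [632.3 -38.4  11.6] [632.3 -38.3  12. ]
punch_cap 0.65 [270.  66.] [631.  -34.9  11.8] [631.  -34.9  12. ]
```

View pics/w2.png

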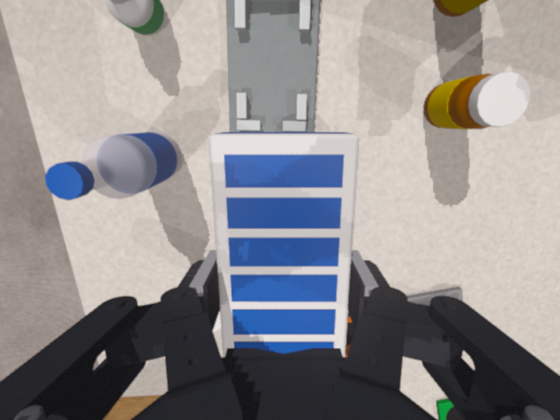

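Request:
{"name": "carry_out", "arguments": {
  "slide": [
    [-0.06,0,0],
    [-0.08,0,0],
    [-0.08,0,0],
    [-0.08,0,0]
  ],
  "roll": [0,0,0,0],
  "claw": [0.05,0.05,0.05,0.05]
}}

```text
clock: 7.2
position: [629.5, 177.1, 453.8]
ee_rot: [-0.684, 0.73, -0.0, -0.0]
contact_force: [-0.4, -0.1, -1.9]
gripper_width: 57.3
grasp_force: 65.6
```

```bash
python3 - <<'E'
from h import *
import pickle
np.set_printoptions(precision=1,suppress=True)
p=shot("wrist");save(p,"w3.png")
pickle.dump({k:p[k] for k in("img","z_map","mtx","W")},open("w3.pkl","wb"))
print(read_state()["position"])
X=cloud(p)
print("plate",rect(p,9,14,(632,-38),105))
print("blocks",rect(p,23,29,(632,-38),95))
m=((X[...,2]>23)&(X[...,2]<29)&(np.hypot(X[...,0]-632,X[...,1]+38)<95)).astype(np.uint8)
n,l,st,c=cv2.connectedComponentsWithStats(m)
for i in range(1,n):
    if st[i,4]>25:
        Q=X[l==i];print(st[i,4],cv2.minAreaRect(Q[:,:2].astype(np.float32)),np.median(Q[:,2]))
E
```

```text
[629.6 177.  453.8]
plate (((633.5408935546875, 16.687820434570312), (92.38900756835938, 109.95345306396484), 85.31405639648438), np.float64(11.443038518074644), 5562)
blocks (((633.8976440429688, 19.48532485961914), (44.20188903808594, 86.27201843261719), 85.59496307373047), np.float64(25.386105366291105), 1128)
304 ((670.2018432617188, 9.416823387145996), (29.86579704284668, 12.070379257202148), 84.32035827636719) 25.325223617987376
295 ((596.417236328125, 15.4052734375), (30.3416748046875, 11.870490074157715), 84.84059143066406) 25.38081815229424
264 ((663.4186401367188, 33.47884750366211), (11.827352523803711, 28.498598098754883), 86.62591552734375) 25.378366636482212
265 ((606.4341430664062, 37.88315963745117), (11.387126922607422, 28.484914779663086), 86.6448974609375) 25.460449426137984
```

```bash
python3 - <<'E'
from h import *
import pickle
np.set_printoptions(precision=2,suppress=True)
s=read_state();T=T_of(s);print(T)
for f in("w2.pkl","w3.pkl"):
    p=pickle.load(open(f,"rb"))
    if f=="w2.pkl": continue
    X=cloud(p);Y=(X.reshape(-1,3)-T[:3,3])@T[:3,:3]
    m=(Y[:,2]>130)&(Y[:,2]<160)&(abs(Y[:,0])<100)&(abs(Y[:,1])<60)&(Y[:,0]>10)
    Q=Y[m];print(np.median(Q[:,2]),Q[:,0].max(),len(Q))
    Q=Q[abs(Q[:,2]-np.median(Q[:,2]))<4]
    for x in(20,30,40,50,60):
        q=Q[abs(Q[:,0]-x)<2];print(x,q[:,1].min(),q[:,1].max(),np.median(q[:,2]))
    for y in(-25,-12,0,12,25):
        q=Q[abs(Q[:,1]-y)<1.5];print(y,q[:,0].max())
d=go([629.2,-37.2,60],-4.6,s);print(d)
E
```

```text
[[ -0.07  -1.     0.   629.56]
 [ -1.     0.07  -0.   176.97]
 [  0.    -0.    -1.   453.82]
 [  0.     0.     0.     1.  ]]
149.70977208442048 63.66578705677393 18843
20 -28.667932357294656 29.51202776595869 149.45849170415283
30 -28.619196706143505 28.964442310823895 149.45392103622447
40 -28.839358966820402 29.26587555704757 150.01077972498052
50 -28.87095221270296 29.36391144968107 149.55368884997918
60 -28.61003868842569 29.140888721706197 150.192149331118
-25 63.527228313165175
-12 63.54727704109548
0 63.555957061062585
12 63.56494696946797
25 63.56963993981845
(array([ 0.21, -0.01,  0.24]), [np.float64(0.85), np.float64(180.85), np.float64(-179.15)], 'yaw now 176.3 j6 -0.59')
```

```bash
python3 - <<'E'
from h import *
print(go([629.4,-38.3,236-154.7],-4.6))
E
```

```text
(array([ 0.2148, -0.0139,  0.2179]), [np.float64(0.85), np.float64(180.85), np.float64(-179.15)], 'yaw now 176.3 j6 -0.59')
```

Request:
{"name": "carry_out", "arguments": {
  "slide": [
    [0.06,-0.004,0],
    [0.12,-0.008,0],
    [0.18,-0.012,0],
    [0.2148,-0.0139,0.06],
    [0.2148,-0.0139,0.12],
    [0.2148,-0.0139,0.18],
    [0.2148,-0.0139,0.2179],
    [0.2148,-0.0139,0.2179]
  ],
  "roll": [0.85,0.85,0.85,0.85,0.85,0.85,0.85,0.85],
  "claw": [0.05,0.05,0.05,0.05,0.05,0.05,0.05,0.05]
}}

```text
clock: 8.25
position: [628.4, -38.2, 232.5]
ee_rot: [-0.678, 0.735, 0.002, -0.003]
contact_force: [-0.3, -0.2, -1.4]
gripper_width: 57.0
grasp_force: 65.5
```

Request:
{"name": "carry_out", "arguments": {
  "slide": [
    [0,0,0],
    [0,0,0]
  ],
  "roll": [0,0],
  "claw": [0.05,0.05]
}}

```text
clock: 8.5
position: [630.7, -36.9, 238.5]
ee_rot: [-0.679, 0.734, -0.002, 0.002]
contact_force: [1.2, 0.1, -1.0]
gripper_width: 56.7
grasp_force: 65.5
```

```bash
python3 - <<'E'
from h import *
np.set_printoptions(precision=2,suppress=True)
s=read_state();print(s["position"],go([629.4,-38.3,194.3-154.7],-4.6))
p=shot("wrist");X=cloud(p);T=T_of(s)
x=np.array([-.0802,-.9968]);y=np.array([.9968,-.0802]);o=np.array([629.2,-37.2])
m=((X[...,2]>23)&(X[...,2]<28.5)&(np.hypot(X[...,0]-632,X[...,1]+38)<95)).astype(np.uint8)
n,l,st,c=cv2.connectedComponentsWithStats(m)
for i in range(1,n):
    if st[i,4]>25:
        Q=X[l==i][:,:2]-o;print(st[i,4],(Q@x).min(),(Q@x).max(),(Q@y).min(),(Q@y).max())
h=236-149.6
m=abs(X[...,2]-h)<5;Q=X[m][:,:2]-o;Q=Q[(abs(Q@x)<80)&(abs(Q@y)<40)&(Q@x>20)];print("case",(Q@x).max(),(Q@y).min(),(Q@y).max(),len(Q))
E
```

```text
[630.67 -36.94 238.49] (array([0.  , 0.  , 0.04]), [np.float64(0.09), np.float64(180.09), np.float64(-179.91)], 'yaw now 175.5 j6 -0.28')
3308 67.7713630031502 79.29878067577906 -43.29472949327541 42.944906128679406
154 61.068546431186675 65.581249934191 31.01501370339547 42.80745396230534
278 35.51893789039338 65.15222595500138 -43.34600704856074 -31.02661605484708
case 63.176176823105116 -27.05893784011404 31.308914777062153 15452
```

Request:
{"name": "carry_out", "arguments": {
  "slide": [
    [0,0,0],
    [0,0,0],
    [0,0,0],
    [0,0,0]
  ],
  "roll": [0,0,0,0],
  "claw": [0.05,0.05,0.05,0.05]
}}

```text
clock: 9.05
position: [629.8, -36.8, 235.6]
ee_rot: [-0.679, 0.734, 0.0, -0.0]
contact_force: [-0.4, -0.5, -1.7]
gripper_width: 56.5
grasp_force: 65.5
```

```bash
cat > chk.py <<'E'
from h import *
np.set_printoptions(precision=4,suppress=True)
s=read_state();print(s["position"],s["joint_vel"],go([629.4,-38.3,194.3-154.7],-4.6))
p=shot("wrist");X=cloud(p);T=T_of(s)
x=np.array([-.0802,-.9968]);y=np.array([.9968,-.0802]);o=np.array([629.2,-37.2])
h=s["position"][2]-149.6
m=abs(X[...,2]-h)<5;Q=X[m][:,:2]-o;Q=Q[(abs(Q@x)<80)&(abs(Q@y)<40)&(Q@x>20)];print("case",(Q@x).max(),(Q@y).min(),(Q@y).max(),len(Q))
for a in(30,55):
    q=Q[abs(Q@x-a)<2]@y;print(a,q.min(),q.max())
m=((X[...,2]>23)&(X[...,2]<28.5)&(np.hypot(X[...,0]-632,X[...,1]+38)<95)).astype(np.uint8)
n,l,st,c=cv2.connectedComponentsWithStats(m)
for i in range(1,n):
    if st[i,4]>25:
        Q=X[l==i][:,:2]-o;print(st[i,4],(Q@x).min(),(Q@x).max(),(Q@y).min(),(Q@y).max())
E
python3 chk.py
```

```text
[629.8319 -36.845  235.5627] [ 0.0006  0.0015 -0.001   0.0003  0.0004  0.0001] (array([0.0015, 0.0003, 0.0413]), [np.float64(0.09), np.float64(180.09), np.float64(-179.91)], 'yaw now 175.5 j6 -0.28')
case 63.300921598140654 -28.78281534308528 29.66523216079986 15490
30 -28.721543883577365 29.255882125732448
55 -28.589200263356744 29.314305985785612
3432 67.4916268448375 79.34960672773849 -43.25868836850313 42.93653769207222
151 60.35187804663879 65.28435803274492 30.73570137623256 43.09246678989176
165 55.45667301959774 65.38569457857942 -43.100928180352604 -30.994526899185104
```

Request:
{"name": "carry_out", "arguments": {
  "slide": [
    [0.0016,0.0003,0.0],
    [0.0016,0.0003,0.01],
    [0.0016,0.0003,0.02],
    [0.0016,0.0003,0.028],
    [0.0016,0.0003,0.035],
    [0.0016,0.0003,0.041],
    [0.0016,0.0003,0.041],
    [0.0016,0.0003,0.041]
  ],
  "roll": [0,0,0,0,0,0,0,0],
  "claw": [0.05,0.05,0.05,0.05,0.05,0.05,0.05,0.05]
}}

```text
clock: 10.1
position: [629.5, -38.4, 194.8]
ee_rot: [-0.679, 0.734, -0.0, 0.0]
contact_force: [-0.2, 0.6, -1.8]
gripper_width: 56.8
grasp_force: 65.6
```

```bash
sed -i 's/194.3/193.6/' chk.py; python3 chk.py
```

```text
[629.4701 -38.4201 194.7767] [-0.0016 -0.0015 -0.0011 -0.0008 -0.0005  0.0012] (array([-0.0001,  0.0001,  0.0012]), [np.float64(0.09), np.float64(180.09), np.float64(-179.91)], 'yaw now 175.5 j6 -0.27')
case 64.92172186979471 -28.915916282888897 29.458054148410973 15962
30 -28.644174968617975 29.392257694803046
55 -28.48225769953831 29.458054148410973
5745 67.48174370006817 79.57589609034893 -43.267345254858355 43.178443795162934
1389 35.69853679699476 65.35821480665027 30.710622638367173 43.114389457418106
1473 35.354714565877515 65.42828098665383 -43.310562963216256 -30.944304179501813
182 -54.26670669870505 -33.969049551153894 33.23771318796041 37.62069614848953
164 -53.58758970877572 -33.666935748002004 -37.38667421536627 -33.08021178486389
```

Request:
{"name": "carry_out", "arguments": {
  "slide": [
    [0,0,0.001],
    [0,0,0.0012],
    [0,0,0.0012],
    [0,0,0.0012],
    [0,0,0.0012],
    [0,0,-0.05],
    [0,0,-0.11],
    [-0.02,0,-0.17]
  ],
  "roll": [0,0,0,0,0,0,0,0],
  "claw": [0.05,0.05,0.08,0.08,0.08,0.08,0.08,0.08]
}}

```text
clock: 11.15
position: [630.7, -19.5, 365.8]
ee_rot: [-0.678, 0.735, -0.0, -0.0]
contact_force: [1.9, 0.1, -1.0]
gripper_width: 79.8
grasp_force: 0.0
```

Request:
{"name": "carry_out", "arguments": {
  "slide": [
    [-0.06,0,-0.06],
    [-0.12,0,-0.09],
    [-0.14,0,-0.09],
    [-0.14,0,-0.09],
    [-0.14,0,-0.09]
  ],
  "roll": [0,0,0,0,0],
  "claw": [0.08,0.08,0.08,0.08,0.08]
}}

```text
clock: 11.78
position: [641.7, 120.6, 453.3]
ee_rot: [-0.679, 0.734, 0.0, -0.001]
contact_force: [0.2, -0.9, -0.1]
gripper_width: 80.4
grasp_force: 0.0
```

```bash
cat > v.py <<'E'
from h import *
import pickle,sys
np.set_printoptions(precision=4,suppress=True)
s=read_state();print(s["clock"],s["position"],s["joints"])
p=shot("wrist");save(p,sys.argv[1]+".png");pickle.dump({k:p[k] for k in("img","z_map","mtx","W")},open(sys.argv[1]+".pkl","wb"))
print(rect(p,38,48,(629.2,-37.2),90));print(onz(p,[280,210],12))
if len(sys.argv)>2:
  for t in sys.argv[2:]:
    for r in place_of(p,t)[:2]:print(t,round(r["conf"],2),np.round(r["at"]),dep(p,r["at"]))
E
python3 v.py w4 punch_cap
```

```text
11.775 [641.7333 120.6313 453.2993] [ 0.433   0.4076  0.1643 -0.0002 -1.3289 -0.5116]
(((630.2490234375, -22.721263885498047), (101.11107635498047, 58.061012268066406), 85.4400863647461), np.float64(43.90090296320179), 5118)
[649.6948 170.7844  12.    ]
punch_cap 0.7 [280. 190.] [644.1444 117.2187 127.6483]
```

View pics/w4.png

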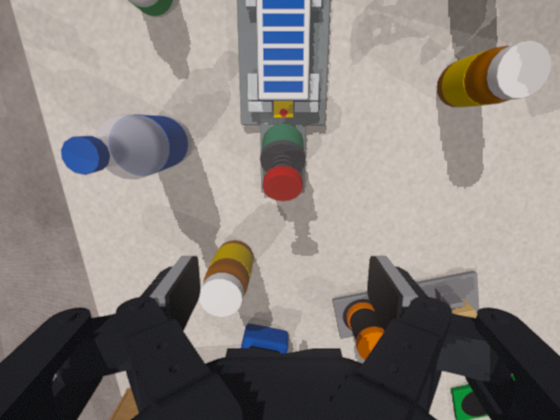

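```bash
python3 - <<'E'
from h import *
import pickle
np.set_printoptions(precision=4,suppress=True)
print(go([430,335,280],-83))
p=pickle.load(open("w4.pkl","rb"));im=p["img"].astype(int)
m=(im[...,0]>120)&(im[...,1]<60)&(im[...,2]<60);m[:140]=0;m[230:]=0;m[:,:230]=0;m[:,330:]=0
Q=cloud(p)[m];Q=Q[np.isfinite(Q[:,0])]
c=np.median(Q,0)
for k in range(6):
    u,s,v=np.linalg.svd(Q-c,full_matrices=False);n=v[2]*np.sign(v[2][2]);d=(Q-c)@n;Q=Q[abs(d)<max(1.5,np.std(d)*1.2)];c=Q.mean(0)
print(len(Q),c,n,np.degrees(np.arccos(n[2])),np.degrees(np.arctan2(n[1],n[0])))
print(Q.max(0),Q.min(0))
r=cv2.fitEllipse(Q[:,:2].astype(np.float32)) ;print(r)
E
```

```text
(array([-0.1976,  0.2284,  0.0186]), [np.float64(78.42), np.float64(258.42), np.float64(-101.58)], 'yaw now 175.4 j6 -0.51')
750 [641.5191 113.4784 130.3027] [0.0518 0.5541 0.8309] 33.81280572503998 84.65472441614094
[660.1004 128.62   140.1264] [623.3808  98.2472 119.1845]
((641.6459350585938, 113.22932434082031), (25.443822860717773, 30.683576583862305), 84.27825164794922)
```

Request:
{"name": "carry_out", "arguments": {
  "slide": [
    [-0.04,0.04,0],
    [-0.08,0.09,0],
    [-0.12,0.14,0],
    [-0.16,0.18,0.01],
    [-0.1976,0.2284,0.0186],
    [-0.1976,0.2284,0.0186],
    [-0.1976,0.2284,0.0186],
    [-0.1976,0.2284,0.0186]
  ],
  "roll": [-10,-20,-30,-40,-50,-60,-70,-80],
  "claw": [0.08,0.08,0.08,0.08,0.08,0.08,0.08,0.08]
}}

```text
clock: 12.88
position: [430.0, 334.9, 435.0]
ee_rot: [0.992, -0.124, -0.0, 0.0]
contact_force: [0.0, -0.1, -1.0]
gripper_width: 79.8
grasp_force: 0.0
```

Request:
{"name": "carry_out", "arguments": {
  "slide": [
    [0,0,0],
    [0,0,0],
    [0,0,0],
    [0,0,0]
  ],
  "roll": [-10,-21.6,-21.6,-21.6],
  "claw": [0.08,0.08,0.08,0.08]
}}

```text
clock: 13.38
position: [430.1, 335.2, 435.1]
ee_rot: [0.998, 0.06, -0.0, 0.0]
contact_force: [0.4, 0.2, 0.4]
gripper_width: 80.3
grasp_force: 0.0
```

```bash
python3 v.py w5 mallet_head mallet_grip mallet_end rest_seat 2>&1 | grep -v '((('; python3 - <<'E'
from h import *
import pickle
p=pickle.load(open("w5.pkl","rb"));X=cloud(p)
print("head",rect(p,74,86,(540,337),45));print("handle",rect(p,56,64,(450,335),75));print("plate",rect(p,7,12.5,(470,335),140))
E
```

```text
return _methods._mean(a, axis=axis, dtype=dtype,
  ret = ret.dtype.type(ret / rcount)
13.375 [430.1152 335.184  435.1192] [ 0.9594  0.2281 -0.1392  0.     -1.204   0.7316]
[385.3713 335.5276  12.    ]
mallet_head 0.71 [278.  84.] [533.6118 353.8148  79.4893]
mallet_grip 0.67 [283. 120.] [500.6499 345.304   59.4797]
mallet_end 0.86 [284. 210.] [399.2721 332.1529  58.4925]
rest_seat 0.65 [128. 226.] [337.7165 538.217    9.4966]
head (((536.582763671875, 351.5242004394531), (46.748477935791016, 47.298805236816406), 8.094375610351562), np.float64(79.64356991794392), 1950)
handle (((453.6649475097656, 334.0284118652344), (125.69454956054688, 44.01386260986328), 2.462125301361084), np.float64(58.86138199496435), 2136)
plate (((468.1947021484375, 341.805908203125), (219.9201202392578, 69.41038513183594), 8.243781089782715), np.float64(9.467827238077234), 5156)
```

View pics/w5.png

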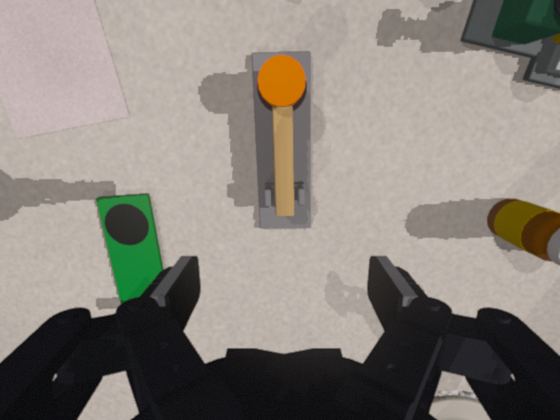

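```bash
python3 - <<'E'
from h import *
import pickle
np.set_printoptions(precision=2,suppress=True)
p=pickle.load(open("w5.pkl","rb"));X=cloud(p).reshape(-1,3)
a=np.radians(8.24);x=np.array([np.cos(a),np.sin(a)]);y=np.array([-x[1],x[0]]);o=np.array([537.5,351.8])
Q=X[np.isfinite(X[:,0])];U=(Q[:,:2]-o)@x;V=(Q[:,:2]-o)@y
for c in range(-150,-20,12):
    m=(abs(U-c)<3)&(Q[:,2]>57)&(Q[:,2]<63)&(abs(V)<40)
    print(c,V[m].min() if m.any() else 0,V[m].max() if m.any() else 0,np.median(Q[m,2]) if m.any() else 0)
m=(Q[:,2]>57)&(Q[:,2]<63)&(abs(V)<14);print(U[m&(U>-170)].min())
m=(Q[:,2]>45)&(Q[:,2]<57)&(abs(V)<40)&(abs(V)>13)&(U>-160)&(U<-90);print("fork",U[m].min(),U[m].max(),V[m].min(),V[m].max())
print(read_state()["joints"])
E
```

```text
-150 1.4931234332991221 6.233162397824453 57.26031250845881
-138 -10.514025983716808 9.550259495828902 58.43059343974926
-126 -10.721187125707413 10.367205411664433 58.449336553248514
-114 -10.90906747050643 10.00241982296143 58.612808611945354
-102 -11.054891695107887 10.635661630012546 58.629376827989745
-90 -11.221306646221947 10.360120239390096 58.87244676885558
-78 -10.291878227267256 10.000325711981434 58.84439742849699
-66 -10.467758469154743 10.642440364525463 58.94421442725479
-54 -10.67089241321022 10.303997403915604 59.16807772499146
-42 -10.872356978506255 9.9273183749579 59.040804922193956
-30 -11.070439141341785 10.582829062171255 59.22048294663483
-147.2886803509839
fork -134.51085841950965 -114.7962553717462 -23.94821419975266 23.64495163814496
[ 0.96  0.23 -0.14  0.   -1.2   0.73]
```

```bash
python3 - <<'E'
from h import *
print(go([442.5,338.0,45],-81.76))
E
```

```text
(array([ 0.0128, -0.0007,  0.2356]), [np.float64(-1.2), np.float64(178.8), np.float64(-181.2)], 'yaw now -83.0 j6 0.73')
```

Request:
{"name": "carry_out", "arguments": {
  "slide": [
    [0.0128,-0.0007,0.06],
    [0.0128,-0.0007,0.12],
    [0.0128,-0.0007,0.17],
    [0.0128,-0.0007,0.21],
    [0.0128,-0.0007,0.2356],
    [0.0128,-0.0007,0.2356],
    [0.0128,-0.0007,0.2356],
    [0.0128,-0.0007,0.2356]
  ],
  "roll": [-1.2,-1.2,-1.2,-1.2,-1.2,-1.2,-1.2,-1.2],
  "claw": [0.06,0.06,0.06,0.06,0.06,0.06,0.06,0.06]
}}

```text
clock: 14.62
position: [442.8, 338.5, 201.3]
ee_rot: [0.997, 0.072, 0.001, -0.001]
contact_force: [-0.7, 0.6, 0.8]
gripper_width: 60.2
grasp_force: 0.0
```

Request:
{"name": "carry_out", "arguments": {
  "slide": [
    [0,0,0],
    [0,0,0],
    [0,0,0],
    [0,0,0],
    [0,0,0],
    [0,0,0]
  ],
  "roll": [0,0,0,0,0,0],
  "claw": [0.01,0.01,0.01,0.01,0.01,0.01]
}}

```text
clock: 15.38
position: [442.5, 338.1, 200.4]
ee_rot: [0.997, 0.072, 0.0, -0.0]
contact_force: [-1.0, -0.8, 6.2]
gripper_width: 21.1
grasp_force: 59.4
```

Request:
{"name": "carry_out", "arguments": {
  "slide": [
    [0,0,-0.01],
    [0,0,-0.03],
    [0,0,-0.05],
    [0,0,-0.08],
    [0,0,-0.08],
    [0,0,-0.08]
  ],
  "roll": [0,0,0,0,0,0],
  "claw": [0.01,0.01,0.01,0.01,0.01,0.01]
}}

```text
clock: 16.12
position: [441.9, 337.4, 278.3]
ee_rot: [0.997, 0.072, -0.001, 0.001]
contact_force: [-0.4, -0.3, -4.0]
gripper_width: 21.1
grasp_force: 58.9
```

```bash
cat > head.py <<'E'
from h import *
import pickle,sys
np.set_printoptions(precision=2,suppress=True)
s=read_state();T=T_of(s);p=shot("wrist");save(p,sys.argv[1]+".png");pickle.dump({k:p[k] for k in("img","z_map","mtx","W")},open(sys.argv[1]+".pkl","wb"))
im=p["img"].astype(int);m=(im[...,0]>140)&(im[...,2]<70)&(im[...,1]<150)&(im[...,0]>im[...,1]*1.5)
n,l,st,c=cv2.connectedComponentsWithStats(m.astype(np.uint8));i=1+np.argmax(st[1:,4]);m=l==i
Y=(cloud(p)[m]-T[:3,3])@T[:3,:3];Q=Y[np.isfinite(Y[:,0])&(Y[:,2]<200)]
c=np.median(Q,0)
for k in range(6):
    u,_,v=np.linalg.svd(Q-c,full_matrices=False);n=v[2]*-np.sign(v[2][2]);d=(Q-c)@n;Q=Q[abs(d)<max(1,np.std(d)*1.5)];c=Q.mean(0)
print("t",s["clock"],"pos",s["position"],"F",s["contact_force"],"w",s["gripper_width"])
print(len(Q),"top face centre (tool)",(Q.max(0)+Q.min(0))/2,c,"n",n,"tilt about y deg",np.degrees(np.arctan2(-n[0],-n[2])), "side",np.degrees(np.arctan2(n[1],-n[2])), "ext",np.ptp(Q,axis=0))
E
python3 head.py w6
```

```text
t 16.125 pos [441.85 337.44 278.26] F [-0.4  -0.27 -3.99] w 21.11350268564898
14121 top face centre (tool) [ 85.77  -0.17 121.31] [ 88.    -0.22 121.31] n [-0. -0. -1.] tilt about y deg 0.2155179056297013 side -0.067146557483978 ext [27.95 46.99  2.09]
```

```bash
cat >> h.py <<'E'
def P2W(X,Z,Y=0):
    return [629.2-.0802*X+.9968*Y,-37.2-.9968*X-.0802*Y,Z]
E
python3 - <<'E'
from h import *
print(go(P2W(-253.6,250),-4.6))
E
```

```text
(array([ 0.1876,  0.1506, -0.127 ]), [np.float64(-77.16), np.float64(102.84), np.float64(-257.16)], 'yaw now -81.8 j6 0.77')
```

Request:
{"name": "carry_out", "arguments": {
  "slide": [
    [0,0,-0.06],
    [0,0,-0.12],
    [0.02,0.02,-0.127],
    [0.06,0.05,-0.127],
    [0.1,0.08,-0.127],
    [0.14,0.11,-0.127],
    [0.17,0.14,-0.127],
    [0.1876,0.1506,-0.127]
  ],
  "roll": [0,8,18,28,38,48,58,68],
  "claw": [0.01,0.01,0.01,0.01,0.01,0.01,0.01,0.01]
}}

```text
clock: 17.18
position: [651.5, 214.4, 403.4]
ee_rot: [0.865, -0.502, -0.001, 0.002]
contact_force: [-0.1, 0.2, -4.2]
gripper_width: 21.3
grasp_force: 59.8
```

Request:
{"name": "carry_out", "arguments": {
  "slide": [
    [0,0,0],
    [0,0,0],
    [0,0,0],
    [0,0,0],
    [0,0,0],
    [0,0,0],
    [0,0,0]
  ],
  "roll": [10,20,30,34.84,34.84,34.84,34.84],
  "claw": [0.01,0.01,0.01,0.01,0.01,0.01,0.01]
}}

```text
clock: 18.05
position: [649.8, 216.1, 406.2]
ee_rot: [-0.679, 0.734, 0.0, -0.0]
contact_force: [-0.7, 0.2, -2.3]
gripper_width: 21.2
grasp_force: 59.8
```

```bash
python3 head.py w7; python3 - <<'E'
from h import *
print(go(P2W(-253.6,185),-4.6))
E
```

```text
t 18.05 pos [649.85 216.14 406.23] F [-0.67  0.18 -2.3 ] w 21.228100721287987
13719 top face centre (tool) [ 85.14   0.37 123.05] [ 87.32   0.3  123.06] n [ 0.02 -0.   -1.  ] tilt about y deg -0.8731515836941269 side -0.1398363436562868 ext [28.05 46.9   2.41]
(array([0.0006, 0.0002, 0.0667]), [np.float64(0.08), np.float64(180.08), np.float64(-179.92)], 'yaw now 175.5 j6 -0.64')
```

Request:
{"name": "carry_out", "arguments": {
  "slide": [
    [0,0,0.05],
    [0,0,0.068],
    [0,0,0.074],
    [0.0066,0,0.084],
    [0.0136,0,0.094],
    [0.0106,0,0.104],
    [0.009,0,0.114],
    [0.009,0,0.114]
  ],
  "roll": [0,0,0,0,0,0,0,0],
  "claw": [0.01,0.01,0.01,0.01,0.01,0.01,0.01,0.01]
}}

```text
clock: 19.1
position: [649.4, 207.5, 292.1]
ee_rot: [-0.679, 0.734, -0.0, 0.0]
contact_force: [0.5, 0.8, 1.3]
gripper_width: 21.1
grasp_force: 61.4
```

```bash
python3 head.py w8
```

```text
t 19.1 pos [649.36 207.49 292.12] F [0.47 0.76 1.29] w 21.09064444578655
19668 top face centre (tool) [ 79.29  -0.   108.16] [ 81.88   0.1  107.7 ] n [-0.16 -0.   -0.99] tilt about y deg 9.2636162031348 side -0.06337487677502388 ext [28.16 47.    6.41]
```

Request:
{"name": "carry_out", "arguments": {
  "slide": [
    [0,0,0.01],
    [0,0,0.022],
    [0.0008,0,0.03],
    [0.0016,0,0.037],
    [0.0035,0,0.044],
    [0.0035,0,0.044],
    [0.0035,0,0.044]
  ],
  "roll": [0,0,0,0,0,0,0],
  "claw": [0.01,0.01,0.01,0.01,0.01,0.01,0.01]
}}

```text
clock: 20.02
position: [649.0, 205.0, 247.4]
ee_rot: [-0.679, 0.734, 0.0, 0.002]
contact_force: [1.3, 6.5, -0.3]
gripper_width: 21.1
grasp_force: 65.7
```

```bash
python3 head.py w9
```

```text
t 20.025 pos [649.03 205.03 247.43] F [ 1.3   6.45 -0.34] w 21.132840839231864
11786 top face centre (tool) [53.03  0.09 85.51] [54.41  0.07 84.03] n [-0.5  -0.   -0.87] tilt about y deg 29.837654310246798 side -0.05537422080845777 ext [16.24 45.87  9.92]
```

View pics/w9.png

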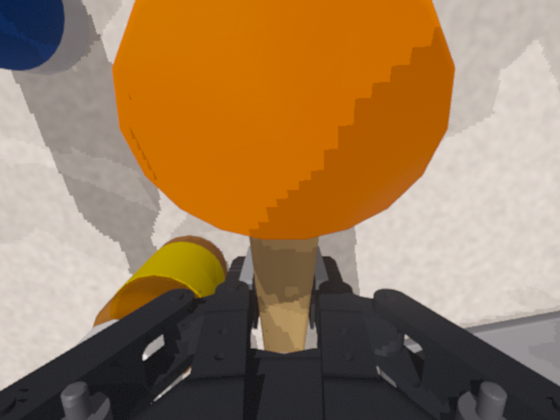

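Request:
{"name": "carry_out", "arguments": {
  "slide": [
    [-0.007,0,-0.01],
    [-0.0143,0,-0.0205],
    [-0.0218,0,-0.0311],
    [-0.0287,0,-0.041],
    [-0.0287,0,-0.041],
    [-0.0287,0,-0.041],
    [-0.0287,0,-0.041]
  ],
  "roll": [0,0,0,0,0,0,0],
  "claw": [0.01,0.01,0.01,0.01,0.01,0.01,0.01]
}}

```text
clock: 20.95
position: [650.9, 231.9, 289.0]
ee_rot: [-0.678, 0.735, 0.0, -0.001]
contact_force: [-0.5, 0.0, -3.0]
gripper_width: 21.7
grasp_force: 65.1
```

```bash
python3 head.py w10
```

```text
t 20.95 pos [650.89 231.85 289.04] F [-0.47  0.   -2.96] w 21.65866597653724
12418 top face centre (tool) [53.72  0.1  85.71] [55.12 -0.   84.29] n [-0.49 -0.   -0.87] tilt about y deg 29.44400927112256 side -0.030613453275521774 ext [16.41 45.94  9.8 ]
```

Request:
{"name": "carry_out", "arguments": {
  "slide": [
    [0.0092,0,0.0131],
    [0.0184,0,0.0262],
    [0.0276,0,0.0393],
    [0.0321,0,0.0459],
    [0.0321,0,0.0459],
    [0.0321,0,0.0459]
  ],
  "roll": [0,0,0,0,0,0],
  "claw": [0.01,0.01,0.01,0.01,0.01,0.01]
}}

```text
clock: 21.75
position: [648.9, 201.2, 244.1]
ee_rot: [-0.679, 0.734, -0.0, 0.002]
contact_force: [-0.9, 4.8, -1.2]
gripper_width: 21.0
grasp_force: 66.0
```

```bash
python3 head.py w11
```

```text
t 21.75 pos [648.87 201.17 244.13] F [-0.86  4.76 -1.2 ] w 20.98414344701031
8818 top face centre (tool) [49.23  0.4  83.69] [50.34  0.37 82.42] n [-0.53 -0.   -0.85] tilt about y deg 32.13252485833522 side -0.1733690160324451 ext [13.78 44.71  9.07]
```

Request:
{"name": "carry_out", "arguments": {
  "slide": [
    [-0.009,0,-0.013],
    [-0.018,0,-0.026],
    [-0.0287,0,-0.041],
    [-0.0287,0,-0.041],
    [-0.0287,0,-0.041],
    [-0.0115,0,-0.0165],
    [0.001,0,0.0015],
    [0.001,0,0.0015]
  ],
  "roll": [0,0,0,0,0,0,0,0],
  "claw": [0.01,0.01,0.01,0.01,0.01,0.01,0.01,0.01]
}}

```text
clock: 22.8
position: [648.8, 199.1, 241.5]
ee_rot: [-0.678, 0.735, -0.0, 0.0]
contact_force: [0.4, 5.2, -1.0]
gripper_width: 21.0
grasp_force: 66.3
```

Request:
{"name": "carry_out", "arguments": {
  "slide": [
    [0,0,0],
    [-0.0287,0,-0.041],
    [-0.055,0,-0.08],
    [-0.08,0,-0.14],
    [-0.08,0,-0.16],
    [-0.08,0,-0.16]
  ],
  "roll": [0,0,0,0,0,0],
  "claw": [0.01,0.01,0.01,0.01,0.01,0.01]
}}

```text
clock: 23.55
position: [654.5, 278.8, 404.3]
ee_rot: [-0.678, 0.735, -0.0, 0.001]
contact_force: [0.2, -0.4, -4.5]
gripper_width: 21.2
grasp_force: 66.2
```

```bash
python3 head.py w12;python3 - <<'E'
from h import *
a=np.radians(8.24)
print(go([537.5-96*np.cos(a),351.8-96*np.sin(a),250],-81.76))
E
```

```text
t 23.55 pos [654.54 278.84 404.32] F [ 0.15 -0.39 -4.55] w 21.19143839258278
6593 top face centre (tool) [45.83 -0.55 82.33] [46.8   0.13 81.02] n [-0.56  0.   -0.83] tilt about y deg 34.400887461499394 side 0.006397765539444219 ext [12.02 43.37  8.56]
(array([-0.0424,  0.2159, -0.0026]), [np.float64(77.17), np.float64(257.17), np.float64(-102.83)], 'yaw now 175.4 j6 -0.71')
```

Request:
{"name": "carry_out", "arguments": {
  "slide": [
    [0,0.03,0],
    [-0.01,0.08,0],
    [-0.02,0.12,0],
    [-0.03,0.16,0],
    [-0.0424,0.2159,0],
    [-0.0424,0.2159,0],
    [-0.0424,0.2159,0],
    [-0.0424,0.2159,0]
  ],
  "roll": [-10,-20,-30,-40,-50,-60,-70,-80],
  "claw": [0.01,0.01,0.01,0.01,0.01,0.01,0.01,0.01]
}}

```text
clock: 24.6
position: [442.3, 337.3, 399.6]
ee_rot: [0.992, -0.124, -0.002, 0.003]
contact_force: [0.0, 0.1, -3.6]
gripper_width: 21.5
grasp_force: 66.0
```

Request:
{"name": "carry_out", "arguments": {
  "slide": [
    [0,0,0],
    [0,0,0.05],
    [0,0,0.1],
    [0,0,0.13],
    [0,0,0.13],
    [0,0,0.13]
  ],
  "roll": [-10,-20,-22.83,-22.83,-22.83,-22.83],
  "claw": [0.01,0.01,0.01,0.01,0.01,0.01]
}}

```text
clock: 25.35
position: [443.3, 338.3, 272.7]
ee_rot: [0.997, 0.072, 0.0, 0.0]
contact_force: [1.0, 0.0, -3.3]
gripper_width: 21.1
grasp_force: 65.9
```

```bash
python3 - <<'E'
from h import *
a=np.radians(8.24)
s=read_state();print(s["position"],go([537.5-96*np.cos(a),351.8-96*np.sin(a),75],-81.76))
E
```

```text
[443.25190073 338.27042548 272.67918366] (array([-0.0008,  0.0001,  0.043 ]), [np.float64(0.04), np.float64(180.04), np.float64(-179.96)], 'yaw now -81.7 j6 0.77')
```

Request:
{"name": "carry_out", "arguments": {
  "slide": [
    [-0.0006,0,0.025],
    [-0.0006,0,0.043],
    [-0.0006,0,0.049],
    [-0.0006,0,0.055],
    [-0.0006,0,0.06],
    [-0.0006,0,0.065],
    [-0.0006,0,0.065]
  ],
  "roll": [0,0,0,0,0,0,0],
  "claw": [0.01,0.01,0.01,0.01,0.01,0.01,0.01]
}}

```text
clock: 26.22
position: [446.5, 341.0, 214.0]
ee_rot: [0.997, 0.074, 0.007, -0.005]
contact_force: [9.1, -1.7, 11.9]
gripper_width: 21.2
grasp_force: 68.3
```

```bash
python3 head.py w13
```

```text
t 26.225 pos [446.53 340.96 213.95] F [ 9.05 -1.73 11.94] w 21.173730716380668
30276 top face centre (tool) [72.9  -1.22 93.01] [75.29 -1.15 91.69] n [-0.32 -0.   -0.95] tilt about y deg 18.787836716524208 side -0.03840228198413213 ext [29.55 47.13 10.9 ]
```

Request:
{"name": "carry_out", "arguments": {
  "slide": [
    [0,0,0.004],
    [0,0,0.008],
    [0,0,0.011],
    [0,0,0.013],
    [0,0,0.013],
    [0,0,0.013]
  ],
  "roll": [0,0,0,0,0,0],
  "claw": [0.01,0.01,0.01,0.01,0.01,0.01]
}}

```text
clock: 27.02
position: [447.7, 341.2, 201.7]
ee_rot: [0.997, 0.075, 0.008, -0.005]
contact_force: [13.1, -5.3, 13.8]
gripper_width: 21.0
grasp_force: 69.4
```

```bash
python3 head.py w14
```

```text
t 27.025 pos [447.69 341.24 201.71] F [13.13 -5.32 13.84] w 20.98606786231495
15769 top face centre (tool) [ 83.72  -1.4  111.49] [ 85.84  -1.33 111.29] n [-0.09 -0.   -1.  ] tilt about y deg 4.88921364472135 side -0.05775640437234643 ext [24.81 46.59  4.04]
```

Request:
{"name": "carry_out", "arguments": {
  "slide": [
    [0,0,0.003],
    [0,0,0.006],
    [0,0,0.006],
    [0,0,0.006]
  ],
  "roll": [0,0,0,0],
  "claw": [0.01,0.01,0.01,0.01]
}}

```text
clock: 27.58
position: [447.2, 341.2, 197.0]
ee_rot: [0.997, 0.075, 0.008, -0.005]
contact_force: [6.7, -6.5, 22.1]
gripper_width: 21.3
grasp_force: 71.6
```

```bash
python3 head.py w15
```

```text
t 27.575 pos [447.17 341.21 197.01] F [ 6.72 -6.45 22.15] w 21.27694816194573
12562 top face centre (tool) [ 87.03  -1.16 118.99] [ 88.91  -1.24 118.98] n [ 0.01 -0.   -1.  ] tilt about y deg -0.56029839416161 side -0.1162927996637377 ext [23.95 46.75  2.23]
```

Request:
{"name": "carry_out", "arguments": {
  "slide": [
    [0,0,-0.004],
    [0,0,-0.004],
    [0,0,-0.006],
    [0,0,-0.006],
    [0,0,-0.006],
    [0,0,-0.04],
    [0,0,-0.1],
    [-0.02,0,-0.15]
  ],
  "roll": [0,0,0,0,0,0,0,0],
  "claw": [0.01,0.05,0.05,0.05,0.05,0.05,0.05,0.05]
}}

```text
clock: 28.62
position: [423.1, 335.8, 340.0]
ee_rot: [0.997, 0.072, 0.0, -0.0]
contact_force: [-0.4, 0.6, 0.5]
gripper_width: 49.9
grasp_force: 0.0
```

Request:
{"name": "carry_out", "arguments": {
  "slide": [
    [-0.02,0,-0.06],
    [-0.02,0,-0.09],
    [-0.02,0,-0.09],
    [-0.02,0,-0.09]
  ],
  "roll": [0,0,0,0],
  "claw": [0.08,0.08,0.08,0.08]
}}

```text
clock: 29.12
position: [402.5, 332.3, 427.2]
ee_rot: [0.997, 0.072, -0.001, 0.001]
contact_force: [-0.1, 0.7, -0.8]
gripper_width: 79.8
grasp_force: 0.0
```

```bash
python3 head.py w16; python3 - <<'E'
from h import *
import pickle
np.set_printoptions(precision=2,suppress=True)
p=pickle.load(open("w16.pkl","rb"));X=cloud(p).reshape(-1,3)
print("head",rect(p,74,86,(540,350),45));print("plate",rect(p,7,12.5,(470,335),140))
a=np.radians(8.24);x=np.array([np.cos(a),np.sin(a)]);y=np.array([-x[1],x[0]]);o=np.array([537.5,351.8])
Q=X[np.isfinite(X[:,0])];U=(Q[:,:2]-o)@x;V=(Q[:,:2]-o)@y
for c in range(-140,-20,20):
    m=(abs(U-c)<3)&(Q[:,2]>56)&(Q[:,2]<66)&(abs(V)<30)
    print(c,V[m].min(),V[m].max(),np.median(Q[m,2]))
E
```

```text
head (((542.2899169921875, 356.6939392089844), (47.078182220458984, 46.65015411376953), 8.152314186096191), np.float64(79.58613471243538), 2306)
plate (((468.5386962890625, 341.5162658691406), (218.5946807861328, 69.99435424804688), 8.229735374450684), np.float64(9.482353011948533), 5755)
-140 -6.524651045813515 14.943559605553453 58.37995327757113
-120 -6.397810965136363 14.785056193112698 58.502870286831495
-100 -6.253460912054115 14.537472793786359 58.82457031231951
-80 -6.137453816018909 14.256357803994705 58.899171900521736
-60 -6.003989164142005 15.182255145347733 59.05471395372612
-40 -5.871895809887574 14.89132656170265 59.00689651424895
  return _methods._mean(a, axis=axis, dtype=dtype,
  ret = um.true_divide(
Traceback (most recent call last):
  File "head.py", line 10, in <module>
    u,_,v=np.linalg.svd(Q-c,full_matrices=False);n=v[2]*-np.sign(v[2][2]);d=(Q-c)@n;Q=Q[abs(d)<max(1,np.std(d)*1.5)];c=Q.mean(0)
                                                   ~^^^
IndexError: index 2 is out of bounds for axis 0 with size 0
```

```bash
python3 - <<'E'
from h import *
np.set_printoptions(precision=2,suppress=True)
p=shot("scene");save(p,"s2.png");print(rect(p,39,49,(629.2,-37.2),75))
im=cv2.imread("pics/s2.png")[140:340,140:440];cv2.imwrite("pics/s2c.png",cv2.resize(im,None,fx=2.6,fy=2.6,interpolation=cv2.INTER_CUBIC))
t=shot("top");print(rect(t,39,49,(629.2,-37.2),75))
X=cloud(t);m=np.hypot(X[...,0]-641.6,X[...,1]-116)<25;print("cap top z",np.sort(X[m][:,2])[-5:])
for n,c,h in(("amber",(709,232),115),("a",(417,33),115),("b",(401,-93),115),("stamp",(684,373),80),("carton",(725,-280),70)):
    m=(np.hypot(X[...,0]-c[0],X[...,1]-c[1])<60)&(abs(X[...,2]-h)<5);print(n,X[m].mean(0),m.sum())
E
```

```text
(((633.0514526367188, -35.260536193847656), (129.94497680664062, 60.94498062133789), 85.10714721679688), np.float64(43.06903036096719), 820)
(((629.6915283203125, -36.84059143066406), (129.18382263183594, 58.31280517578125), 85.41068267822266), np.float64(44.25127412664176), 524)
cap top z [142.29 142.57 142.9  143.13 145.39]
amber [723.19 238.9  114.89] 149
a [410.12  23.76 115.18] 153
b [ 407.46 -105.3   114.7 ] 148
stamp [690.93 385.17  79.33] 98
carton [ 729.29 -282.94   69.74] 338
```

View pics/s2c.png

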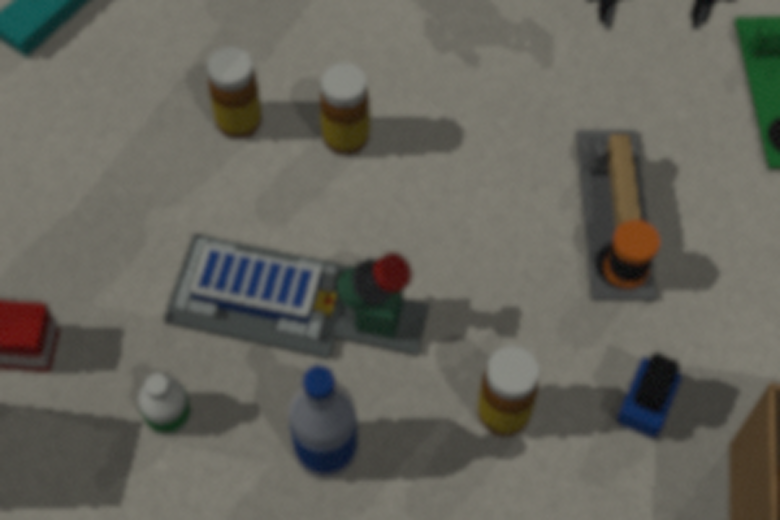

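The case is seated at press pixel (255,278), with its tongue in the slot. The punch is up at (385,275), the mallet is on its rest at (635,240), and all the bystanders are standing. I'm handing it in now.

```bash
python3 -c "
from bench import *
print(job_done())"
```

```text
the job is handed in; nothing more can be done
None
```

The job is handed in, with no verdict returned: the case is seated and released, the punch was struck home twice (the first blow measured about 23 of 24 mm) and is up again, the mallet is back level on its rest about 8 mm off its starting spot, and every bottle, the carton and the stamp is still standing.

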